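Fit the loose capacitor in the supply chassis and press its bay cover flush

ROBOT

A 7-joint arm with a two-finger parallel gripper is mounted at the origin on the work surface. World frame = base frame: x ahead of the robot, y to its left, z up, the work surface at z = 0. Lengths are in m, angles in rad, forces in N, time in s.
With the tool pointing down it reaches from about 0.4 to 0.85 m from the base axis. Payload 10.4 kg.
Tool frame: the origin (TCP) lies on the centre line of the jaws, within the pads' length; the fingertips stand 11 mm ahead of it and the grasp point (between the pads) lies 8 mm behind it; z points along the fingers, y is the line along which they close (so a half turn about z gives the same grasp; the last joint's range is limited). The gripper opens to 87 mm and grips with 3 to 60 N. Pads are 19 mm wide; open, the fingers measure 117 mm over their backs; the gripper's body (75 mm by 190 mm) begins 51 mm behind the grasp point.
Start: joints at [-1.367, 0.332, -0.065, 1.46, 0.022, 1.35, -0.088], TCP at [0.141, 0.609, 0.234] pointing down, gripper open.
Joint ranges: [-2.6, 2.6], [-0.5, 2.12], [-1.47, 1.34], [0.16, 2.42], [-1.27, 4.41], [0.06, 2.06], [-2.6, 2.6]. Speed limits (rad/s): [2.22, 2.22, 2.79, 2.79, 3.14, 3.14, 3.14].

INTERFACE

Orientations are given as a rotation vector (axis times angle).
In Python, from rig import * gives the robot as it stands.
- The arm moves only by the shell command python3 -m crank 'ROWS'. ROWS is JSON, a list of rows, each a list of 7 numbers: the turn, a rotation vector about the tool's x, y, z in rad, then the shift along the tool's x, y, z in cm, then the opening, from 0 (shut) to 1 (fully open). A call has 1 to 12 rows; each row is the pose to reach, as a shift and turn from the pose commanded when the call began, along the tool's axes at that moment; what a row does not reach only later rows make up. A row lasts 1/8 s, in which the tool goes at most 62.5 mm and 10.7 degrees, less where a joint would pass 70% of its speed; a pose out of reach is approached as far as the arm can. A call with a gripper value outside its range is refused whole. The fingers move at their own pace and stop on an object; the grip force is fixed at half the most. Time passes only in rows, so rows that repeat a pose let the fingers close. It gives the time, the measured TCP pose, the force, the opening and the grip force at its end, in the units of the state.
- sense(): the state, without advancing time (a new reading comes with each control period).
- grab_frame(name): name is "scene" or "top" or "wrist"; returns the picture (384x512x3 uint8, red, green, blue); there is no depth.
- calibration(name): a dict with "fx", "fy", "cx", "cy" (pixels), "rvec" (rotation vector, rad) and "tvec" (3), from world to camera coordinates, as OpenCV has them. Camera axes: x right, y down, z forward; pixel columns grow to the right and rows downward; lengths in m; the calibration is good to about 2 mm. The wrist camera is an equidistant fisheye: a pixel r from the principal point sees the ray r / f radians off the axis. A picture is of the moment at which its call begins: read the wrist's pose just before it. calibration takes no time and is no camera call; for the wrist camera it gives the pose at the moment of the call.
- finish_job(): hands the job in; it is judged then, once.
Trained networks look in the newest picture that a camera, given by its name, has taken for a name from the list of things; names that differ only in an ending like _2 or _b are one class to them, and where a whole thing is asked for, a point or a joint stands for the part that bears it (a point fixed in the world has none). Each returns a list of dicts, best first, with "score" (0 to 1); they miss things now and then, are a little off and sometimes report something else, mostly with a low value. They report only what shows in the picture. A call takes as long as a camera call. They do not tell look-alikes from the thing itself.
- look_for(camera, target): "at" ([column, row] in pixels, amid what is visible of it).
- spot_point(camera, target): "at" ([column, row] in pixels: a listed point, or the origin of a listed thing).
The state is a dict: "clock": time; "joint_positions": joint angles; "qd": joint speeds; "joint_torque": joint torques, N m; "ee_pos": TCP position; "orientation": TCP orientation; "ft_force": force on the tool from outside, world axes, zero at the start; "torque": the same for the moment, N m; "gripper_width": finger opening in m; "grasp_force": force on a finger pad.
Only numpy, scipy, OpenCV 4.12 (cv2) and the standard library are available. Lean on these libraries where they do the work, as an engineer would, in place of code of your own. Each camera call takes 0.05 s, during which the arm holds its last target. There are 200 camera calls.

TASK

The big can capacitor is stuck leaning in a corner of the parts bin: get it out and stand it upright, terminals up, in the open bay of the power supply chassis, letting go of it there. Then slide the cover plate along the chassis deck until it lies over the bay, and press it down past its catches so that it sits level in its recess. Leave the torch, the spray bottle, the multimeter and the breadboard where they are.

Things in the scene. Friction and masses are not known exactly. Their poses are not given: they have to be found in the camera images.
- capacitor: Black can capacitor, 40 mm diameter, 75 mm tall, plus two brass terminals (10 mm diameter, 6 mm high) on top; about 0.16 kg. Origin: centre of its underside; z along its axis to the terminals. It starts wedged in the bin between the end walls, tipped about 38 degrees, its top towards the bin's -x wall, close to either low side wall. Turning it upright frees it.
- bin: Grey open parts bin fixed to the bench, 86 mm (x) by 158 mm (y), inside 78 by 150 mm; floor and walls 4 mm thick; end walls (at -x and +x) 66 mm high, side walls (at -y and +y) only 34 mm. Origin: centre of its underside, on the bench. A loose finned heatsink (26 x 34 x 28 mm) lies in the end without the capacitor.
- chassis: Grey power supply chassis fixed to the bench, 156 mm in x, 286 mm in y (-216 to +70 mm). Origin on the bench under the bay's centre. From y = -216 to -61 mm it is a flat deck, 102 mm high; on the deck two rails 6 mm high funnel the cover towards the recess: 162 mm apart at y = -105, 140 mm at y = -61.
- bay (a point): Centre of the open bay's floor, 8 mm above the bench; axes as the chassis. The bay's opening is 116 mm (x) by 102 mm (y), with a ledge 94 mm above the bench all round it.
- seat (a point): Centre of the cover's recess at ledge height, 94 mm above the bench; axes as the chassis. The recess is 140 mm (x) by 122 mm (y), bounded by the deck's edge at -y and by walls 108 mm high on the other three sides. The seated cover's origin is here, within about 2 mm.
- catches (a point): Midpoint between two black sprung catches in the deck's edge, 98 mm above the bench, 35 mm to either side in x; axes as the chassis. They stick 6 mm into the recess and hold that edge of the cover up about 4 mm until it is pressed down with about 8 N (up to 15 N); then they let it past and grip its edge.
- cover: Flat bare aluminium cover plate, 136 mm (x) by 118 mm (y) by 7 mm thick, 0.22 kg. Origin at the centre of its underside, z up. It starts loose on the chassis deck, its long side roughly along the chassis x; it slides towards chassis +y, tips over the deck's edge and drops into the recess. Seated, its top is 101 mm above the bench, 1 mm below the deck.
- torch: Black hand torch standing on its tail, 130 mm tall, head 40 mm in diameter; a bystander. Origin at the centre of its foot.
- spray_bottle: White bottle with black cap, 48 mm in diameter, 130 mm tall, standing; a bystander. Origin at the centre of its foot.
- multimeter: Multimeter lying flat, black with orange sides, 156 x 92 x 36 mm; a bystander. Origin at the centre of its underside.
- breadboard: White breadboard, 55 x 160 x 15 mm, lying flat; a bystander. Origin at the centre of its underside.
Things that resemble listed ones, but are neither listed nor needed, are in the scene too. What is shaped like the capacitor but green or red is not meant.

How it is judged:
On the way, in this order (a step that is already met when the one before it is completed fails the run):
1. the capacitor is lifted clear of the bin (z of capacitor in the frame of bin above 0.07 m), for 0.1 s.
2. the capacitor stands upright on the floor of the bay, let go (z of capacitor in the frame of bay below 0.004 m and horizontal distance between capacitor and bay below 0.06 m and angle between capacitor's own z axis and vertical below 0.08 rad and contact force between capacitor and the fingers below 0.2 N), for 0.2 s.
3. the cover is slid more than half over the bay (y of cover in the frame of seat above -0.05 m and horizontal distance between cover and seat below 0.055 m).
At the end, for the whole second after the job is handed in: The capacitor stands upright (within 4.5 degrees, terminals up) on the floor of the bay, and the cover lies level (within 0.7 degrees) in its recess on the ledge all round (its origin within 1.8 mm of seat height and 6 mm sideways), both at rest (z of capacitor in the frame of bay below 0.004 m and horizontal distance between capacitor and bay below 0.06 m and angle between capacitor's own z axis and vertical below 0.08 rad and z of cover in the frame of seat between -0.003 and 0.0018 m and horizontal distance between cover and seat below 0.006 m and angle between cover's own z axis and vertical below 0.012 rad and linear speed of each of cover, capacitor below 0.01 m/s); the robot touches nothing.
It fails at once if the torch, spray bottle, multimeter or breadboard is shifted by more than 30 mm (distance of any of torch, spray_bottle, multimeter, breadboard from where it was at the start of the episode above 0.03 m).
It also fails if it takes over 64 s, if anything falls off the work surface, if the arm or the gripper's body presses on something with over 40 N, if the wrist force passes 120 N, or if a joint passes its speed limit or range.

## Working session

There is one attempt and no reset: what is moved stays moved. The work goes in short steps, Python scripts to look and compute and a shell command to move; the robot and the scene stay as the last step left them, time stands still between calls to the robot, and variables do not carry over. Pictures are saved under pics/ and viewed, at most 14 in all, crops included, and the job is handed in when it is done.

```bash
ls; mkdir -p pics; cat > h.py <<'E'
from rig import *
import numpy as np, cv2
from scipy.spatial.transform import Rotation as R
def snap(c,f): cv2.imwrite('pics/'+f,grab_frame(c)[:,:,::-1])
def ray(c,px):
    k=calibration(c); M=cv2.Rodrigues(np.array(k['rvec'],float))[0]; t=np.array(k['tvec'])
    x=(px[0]-k['cx'])/k['fx']; y=(px[1]-k['cy'])/k['fy']
    if c=='wrist':
        r=np.hypot(x,y); s=np.sin(r)/r if r>1e-9 else 1; d=np.array([x*s,y*s,np.cos(r)])
    else: d=np.array([x,y,1.])
    return -M.T@t, M.T@d
def at(c,px,z):
    o,d=ray(c,px); return o+d*(z-o[2])/d[2]
def proj(c,P):
    k=calibration(c); M=cv2.Rodrigues(np.array(k['rvec'],float))[0]
    p=M@np.array(P)+np.array(k['tvec'])
    if c=='wrist':
        r=np.hypot(p[0],p[1]); th=np.arctan2(r,p[2]); x,y=p[:2]/r*th
    else: x,y=p[:2]/p[2]
    return np.array([x*k['fx']+k['cx'],y*k['fy']+k['cy']])
E
python3 - <<'E'
from h import *
np.set_printoptions(precision=3,suppress=True)
s=sense(); print(s)
for c in('scene','top'):
    snap(c,c+'0.png'); print(c,ray(c,(256,192)))
    for n in ('capacitor','bin','chassis','bay','seat','catches','cover','torch','spray_bottle','multimeter','breadboard'):
        try: print(n,[(np.round(d['at']),round(d['score'],2)) for d in spot_point(c,n)[:3]],[(np.round(d['at']),round(d['score'],2)) for d in look_for(c,n)[:3]])
        except Exception as e: print(n,e)
E
```

```text
pics
{'clock': 0.0, 'joint_positions': array([-1.367,  0.333, -0.065,  1.461,  0.022,  1.35 , -0.089]), 'qd': array([-0.002, -0.   , -0.001, -0.   ,  0.001, -0.001, -0.001]), 'joint_torque': array([ -0.001, -62.326,   0.024, -38.989,  -0.061,   0.04 ,   0.   ]), 'ee_pos': array([0.14 , 0.609, 0.233]), 'orientation': array([-0.355, -3.121,  0.002]), 'ft_force': array([-0.503,  0.224, -0.001]), 'torque': array([-0.037, -0.035, -0.029]), 'grasp_force': 0.0, 'gripper_width': 0.0872655050636736}
scene (array([ 1.209, -0.604,  1.159]), array([-0.467,  0.475, -0.746]))
capacitor [(array([316., 168.]), 0.63), (array([325., 122.]), 0.49), (array([306., 154.]), 0.46)] [(array([326., 131.]), 0.76), (array([299., 146.]), 0.73), (array([327., 172.]), 0.69)]
bin [(array([294., 167.]), 0.7)] [(array([290., 161.]), 0.64)]
chassis [(array([242., 216.]), 0.8), (array([229., 207.]), 0.37)] [(array([233., 219.]), 0.94), (array([206., 219.]), 0.47)]
bay [(array([240., 218.]), 0.84)] [(array([232., 220.]), 0.86)]
seat [(array([241., 201.]), 0.82)] [(array([232., 220.]), 0.69)]
catches [(array([227., 211.]
[... 937 characters left out ...]
, 213.]), 0.91), (array([187., 229.]), 0.26)] []
seat [(array([283., 212.]), 0.91)] [(array([285., 215.]), 0.65)]
catches [(array([303., 216.]), 0.75)] [(array([290., 214.]), 0.93)]
cover [(array([332., 216.]), 0.65), (array([377., 148.]), 0.19)] [(array([329., 214.]), 0.78)]
torch [(array([331., 217.]), 0.7), (array([222., 153.]), 0.55)] [(array([218., 149.]), 0.56), (array([289., 215.]), 0.45)]
spray_bottle [(array([375., 148.]), 0.65)] [(array([218., 150.]), 0.66), (array([379., 142.]), 0.52), (array([284., 214.]), 0.4)]
multimeter [(array([420., 258.]), 0.61), (array([377., 148.]), 0.16)] [(array([424., 260.]), 0.81)]
breadboard [(array([296., 141.]), 0.68)] [(array([298., 144.]), 0.95)]
```

```bash
python3 - <<'E'
import cv2,numpy as np
a=cv2.imread('pics/top0.png');b=cv2.imread('pics/scene0.png')
cv2.imwrite('pics/topc.png',cv2.resize(a[110:290,90:330],(800,600),interpolation=cv2.INTER_CUBIC))
E
```

```text
(no output)
```

View pics/topc.png

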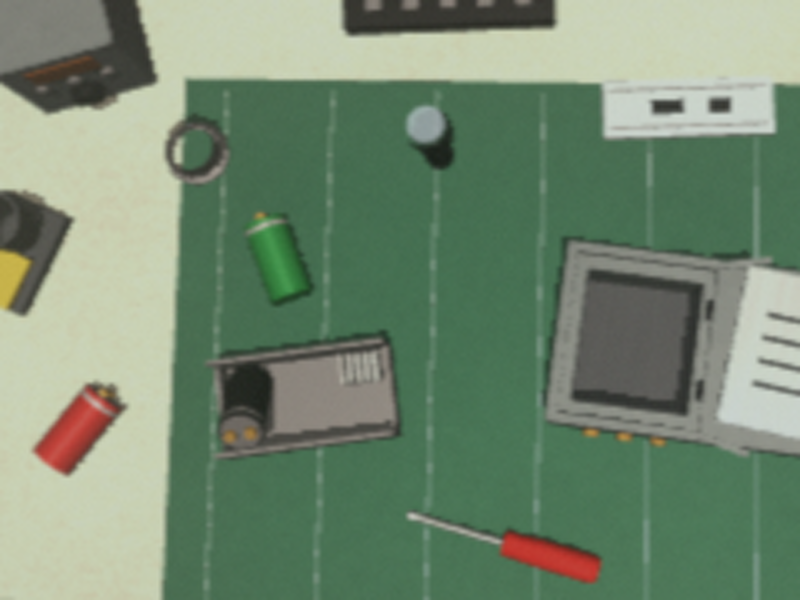

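View pics/scene0.png

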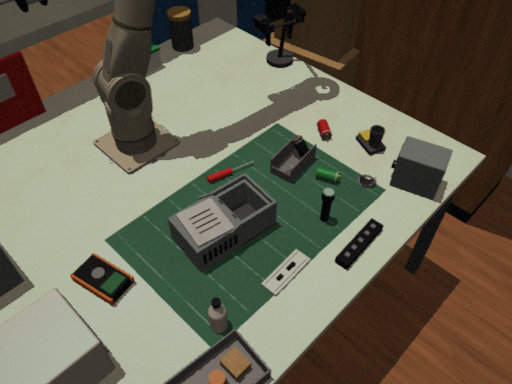

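View pics/top0.png

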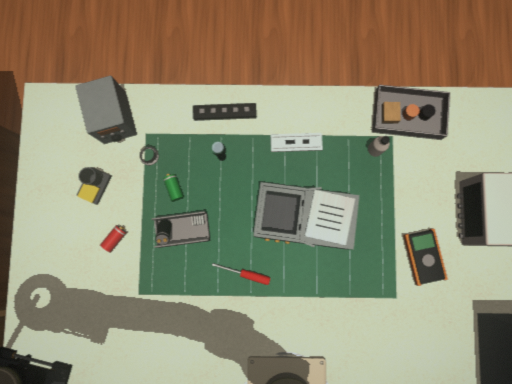

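The top view shows the chassis with its bay at about (281,213) and the white-striped cover on the deck at (332,216). The bin is at (181,229), with the black can at its left (+y) end and its terminals towards image-down (-x). The multimeter is at (424,256), the torch at (218,149), the spray bottle at (378,147) and the breadboard at (297,143). The red and green cans are look-alikes.

```bash
python3 - <<'E'
from h import *
np.set_printoptions(precision=4,suppress=True)
f=lambda X,Y:(90+X*.3,110+Y*.3)
k=calibration('top');print(k['fx'])
def fit(L,W):
    # L local xy, W world pts -> yaw, t
    L=np.array(L,float);W=np.array(W)[:,:2]
    l=L-L.mean(0);w=W-W.mean(0)
    a=np.arctan2((l[:,0]*w[:,1]-l[:,1]*w[:,0]).sum(),(l*w).sum())
    M=np.array([[np.cos(a),-np.sin(a)],[np.sin(a),np.cos(a)]])
    t=W.mean(0)-M@L.mean(0); return t,np.degrees(a),(W-(L@M.T+t))*1000
bn=[(.043,.079),(.043,-.079),(-.043,-.079),(-.043,.079)]
print('bin',fit(bn,[at('top',f(*p),.066) for p in [(210,362),(386,334),(398,435),(218,457)]]))
ch=[(.058,.051),(.058,-.051),(-.058,-.051),(-.058,.051)]
print('bay',fit(ch,[at('top',f(*p),.094) for p in [(588,271),(703,284),(688,414),(574,401)]]))
print('ch corners',fit([(.078,.070),(-.078,.070)],[at('top',f(*p),.108) for p in [(568,239),(547,420)]]))
print('net: bin',at('top',(186,229),0),at('scene',(294,167),0),'bay',at('top',(281,213),.008),at('scene',(240,218),.008),'seat',at('top',(283,212),.094),at('scene',(241,201),.094))
print('cover',at('top',(332,216),.102),at('scene',(201,218),.102),'catch',at('top',(303,216),.098),at('scene',(227,211),.098))
print('term',[at('top',f(*p),.085) for p in [(229,436),(250,434)]], 'torch',at('top',(222,153),0))
E
```

```text
450.0924150899425
bin (array([0.4859, 0.3158]), np.float64(8.56354211921509), array([[-1.2014, -1.0813],
       [ 2.1199,  0.1686],
       [-1.551 , -0.1476],
       [ 0.6324,  1.0604]]))
bay (array([0.5358, 0.0221]), np.float64(-5.817280806329712), array([[-1.4398, -0.679 ],
       [-1.207 ,  0.836 ],
       [ 1.5862,  1.6285],
       [ 1.0605, -1.7854]]))
ch corners (array([0.5382, 0.0221]), np.float64(-5.74705953254705), array([[ 0.2421, -0.0244],
       [-0.2421,  0.0244]]))
net: bin [0.4889 0.3125 0.    ] [0.4966 0.313  0.    ] bay [0.5415 0.0205 0.008 ] [0.5304 0.0149 0.008 ] seat [0.5377 0.0177 0.094 ] [0.5361 0.0166 0.094 ]
cover [ 0.5274 -0.122   0.102 ] [ 0.5048 -0.1153  0.102 ] catch [ 0.5266 -0.0396  0.098 ] [ 0.537  -0.0421  0.098 ]
term [array([0.4504, 0.3752, 0.085 ]), array([0.4524, 0.3571, 0.085 ])] torch [0.7288 0.2073 0.    ]
```

```bash
cat >> h.py <<'E'
np.set_printoptions(precision=3,suppress=True)
def Rz(d): return R.from_euler('z',d,degrees=True)
# tool with z along -axis; y along local +y ; tilt deg: can axis leaning to local -x
def tool(yaw,tilt): # columns x,y,z in local: z=(sin t,0,-cos t), y=(0,1,0), x=y×z=(-cos t,0,-sin t)
    t=np.radians(tilt); c,s=np.cos(t),np.sin(t)
    return Rz(yaw)*R.from_matrix(np.array([[-c,0,s],[0,1,0],[-s,0,-c]]))
def loc(o,yaw,p): return np.array([*o,0])+Rz(yaw).apply(p)
def plan(p,Rt):
    s=sense(); R0=R.from_rotvec(s['orientation'])
    turn=(R0.inv()*Rt).as_rotvec(); sh=R0.inv().apply(p-s['ee_pos'])*100
    print('t',round(s['clock'],2),'turn',turn,'shift cm',sh,'rows>=',round(max(np.linalg.norm(sh)/6.25,np.degrees(np.linalg.norm(turn))/10.7),1))
def capaxis(l,y=.053,B=(.0232,.0163),t=38): # point at axial l in bin frame
    t=np.radians(t); return np.array([B[0]-l*np.sin(t),y,B[1]+l*np.cos(t)])
E
python3 - <<'E'
from h import *
plan(loc((.487,.3145),8.3,capaxis(.154)),tool(8.3,38))
E
```

```text
t 2.3 turn [-0.123 -0.655 -0.358] shift cm [-31.788 -18.572   9.59 ] rows>= 6.1
```

```bash
python3 -m crank '[[-0.06,-0.33,-0.18,-16,-9,4,1],[-0.06,-0.33,-0.18,-16,-9,4,1],[-0.06,-0.33,-0.18,-16,-9,4,1],[-0.06,-0.33,-0.18,-16,-9,4,1],[-0.123,-0.655,-0.358,-31.8,-18.6,9.6,1],[-0.123,-0.655,-0.358,-31.8,-18.6,9.6,1],[-0.123,-0.655,-0.358,-31.8,-18.6,9.6,1],[-0.123,-0.655,-0.358,-31.8,-18.6,9.6,1],[-0.123,-0.655,-0.358,-31.8,-18.6,9.6,1],[-0.123,-0.655,-0.358,-31.8,-18.6,9.6,1]]'
python3 - <<'E'
from h import *
plan(loc((.487,.3145),8.3,capaxis(.154)),tool(8.3,38))
im=grab_frame('wrist')[:,:,::-1].copy()
cv2.imwrite('pics/w1raw.png',im)
big=cv2.resize(im,(800,600),interpolation=cv2.INTER_CUBIC); s=800/512
def dot(P,c):
    u=proj('wrist',P)*s; cv2.circle(big,(int(u[0]),int(u[1])),3,c,-1); return u/s
o=(.487,.3145);yw=8.3
for x in(-.039,.039):
    for y in(-.075,.075): dot(loc(o,yw,(x,y,.066)),(0,0,255)); 
for y in(-.075,.075):
    for x in(-.039,.039): dot(loc(o,yw,(x,y,.034)),(255,0,0))
for yy in (-.02,.02): dot(loc(o,yw,capaxis(.075)+[0,yy,0]),(0,255,255))
dot(loc(o,yw,capaxis(.075)),(0,255,0))
cv2.imwrite('pics/w1.png',big)
for n in('capacitor','bin'): print(n,[(np.round(d['at']),round(d['score'],2)) for d in spot_point('wrist',n)[:3]],[(np.round(d['at']),round(d['score'],2)) for d in look_for('wrist',n)[:3]])
E
```

```text
clock: 3.55
ee_pos: [0.408, 0.3582, 0.1384]
orientation: [-0.181, 2.473, 0.064]
ft_force: [-1.4, 0.2, 0.2]
gripper_width: 0.0868
grasp_force: 0.0
t 3.55 turn [0.002 0.    0.001] shift cm [ 0.023 -0.165  0.07 ] rows>= 0.0
capacitor [(array([220., 227.]), 0.67), (array([260., 184.]), 0.62), (array([436., 156.]), 0.61)] [(array([261., 204.]), 0.82), (array([402., 173.]), 0.68)]
bin [(array([207., 155.]), 0.91), (array([257., 183.]), 0.72)] [(array([202., 170.]), 0.66)]
```

View pics/w1.png

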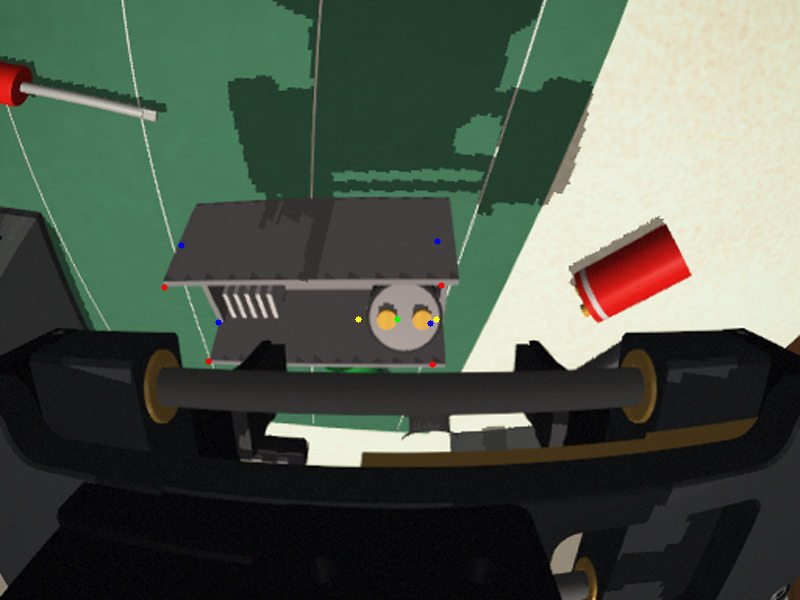

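The wrist view looks down the can's axis. The disc centre is at about (404,317), against a predicted (397,320), so the can is about 3.5 mm further along +y. The bin's rim is about 5 mm further along +y as well. Next I approach along the axis and grip.

```bash
python3 -m crank '[[0,0,0,0.1,0.2,4,1],[0,0,0,0.15,0.2,7,1],[0,0,0,0.15,0.2,9,1],[0,0,0,0.15,0.2,10.1,1],[0,0,0,0.15,0.2,10.1,1],[0,0,0,0.15,0.2,10.1,0],[0,0,0,0.15,0.2,10.1,0],[0,0,0,0.15,0.2,10.1,0],[0,0,0,0.15,0.2,10.1,0],[0,0,0,0.15,0.2,10.1,0],[0,0,0,0.15,0.2,10.1,0]]'
```

```text
clock: 5.18
ee_pos: [0.4686, 0.3671, 0.0571]
orientation: [-0.18, 2.473, 0.062]
ft_force: [0.8, 0.3, 0.8]
gripper_width: 0.0394
grasp_force: 29.9
```

```bash
python3 -m crank '[[0,0.166,0,-0.4,0,-0.135,0],[0,0.332,0,-0.72,0,-0.15,0],[0,0.497,0,-1.03,0,-0.115,0],[0,0.663,0,-1.32,0,-0.04,0],[0,0.663,0,-1.32,0,-0.04,0],[0,0.663,0,-4.2,0,-3.7,0],[0,0.663,0,-7,0,-7.4,0],[0,0.663,0,-9.94,0,-11.07,0],[0,0.663,0,-9.94,0,-11.07,0]]'
python3 - <<'E'
from h import *
snap('wrist','w2.png')
s=sense();print(s['ee_pos'],R.from_rotvec(s['orientation']).as_matrix())
o=(.537,.0215)
plan(loc(o,-5.8,(0,0,.185)),tool(-5.8,0))
im=grab_frame('scene')[:,:,::-1][70:220,200:400]; cv2.imwrite('pics/s2.png',cv2.resize(im,(800,600),interpolation=cv2.INTER_CUBIC))
E
```

```text
clock: 6.3
ee_pos: [0.4802, 0.3696, 0.2093]
orientation: [-0.227, 3.129, 0.006]
ft_force: [0.2, 1.2, -1.8]
gripper_width: 0.0393
grasp_force: 29.9
[0.479 0.369 0.207] [[-0.99  -0.144  0.002]
 [-0.144  0.99   0.001]
 [-0.002  0.001 -1.   ]]
t 6.35 turn [0.001 0.002 0.246] shift cm [ -0.699 -35.211   2.121] rows>= 5.6
```

View pics/s2.png

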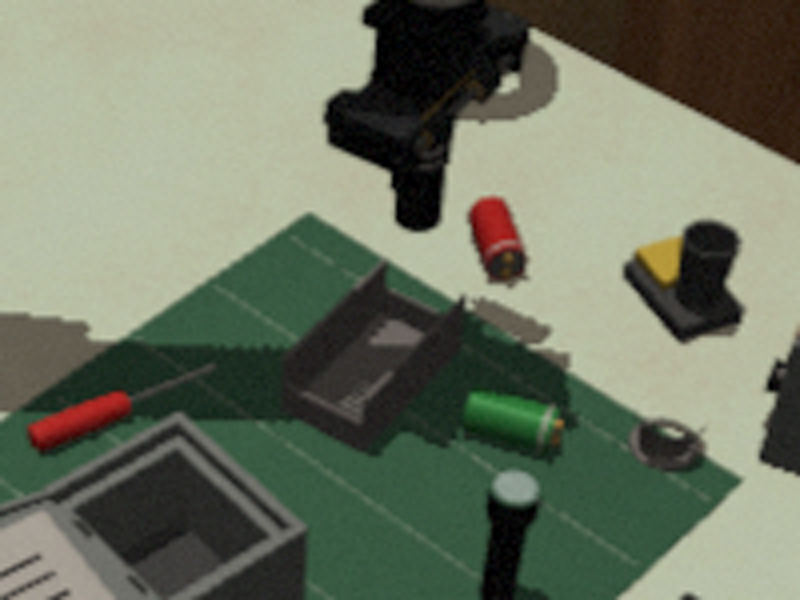

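View pics/w2.png

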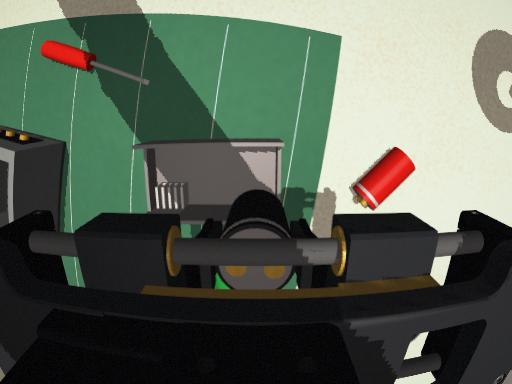

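The can is upright in the jaws and the bin is empty apart from the heatsink. I now carry the can over the bay.

```bash
python3 -m crank '[[0,0,0.06,-0.2,-6,0.2,0],[0,0,0.12,-0.4,-12,0.4,0],[0,0,0.18,-0.5,-18,0.6,0],[0,0,0.22,-0.6,-24,0.6,0],[0,0,0.246,-0.7,-30,0.6,0],[0,0,0.246,-0.7,-35.2,0.6,0],[0,0,0.246,-0.7,-35.2,0.6,0],[0,0,0.246,-0.7,-35.2,0.6,0]]'
python3 - <<'E'
from h import *
o=(.537,.0215);yw=-5.8
im=grab_frame('wrist')[:,:,::-1].copy()
plan(loc(o,yw,(0,0,.064)),tool(yw,0))
s=800/512; big=cv2.resize(im,(800,600),interpolation=cv2.INTER_CUBIC)
def dot(P,c):
    u=proj('wrist',P)*s; cv2.circle(big,(int(u[0]),int(u[1])),3,c,-1)
for x in(-.078,.078): dot(loc(o,yw,(x,.07,.108)),(0,0,255)); dot(loc(o,yw,(x,-.061,.102)),(0,255,0))
for x in(-.058,.058):
    for y in(-.051,.051): dot(loc(o,yw,(x,y,.094)),(255,0,0))
for x in(-.035,.035): dot(loc(o,yw,(x,-.058,.098)),(0,255,255))
cv2.imwrite('pics/w3.png',big)
for n in('bay','seat','catches','cover'): print(n,[(np.round(d['at']),round(d['score'],2)) for d in spot_point('wrist',n)[:3]])
E
```

```text
clock: 7.4
ee_pos: [0.5357, 0.0219, 0.1981]
orientation: [-0.158, -3.135, 0.0]
ft_force: [0.6, 1.0, -1.3]
gripper_width: 0.0395
grasp_force: 29.9
t 7.45 turn [-0.    -0.002  0.002] shift cm [-0.154 -0.093 13.436] rows>= 2.1
bay [(array([257., 181.]), 0.86)]
seat [(array([257., 196.]), 0.68)]
catches [(array([187., 197.]), 0.75), (array([256., 179.]), 0.31)]
cover [(array([110., 203.]), 0.82)]
```

View pics/w3.png

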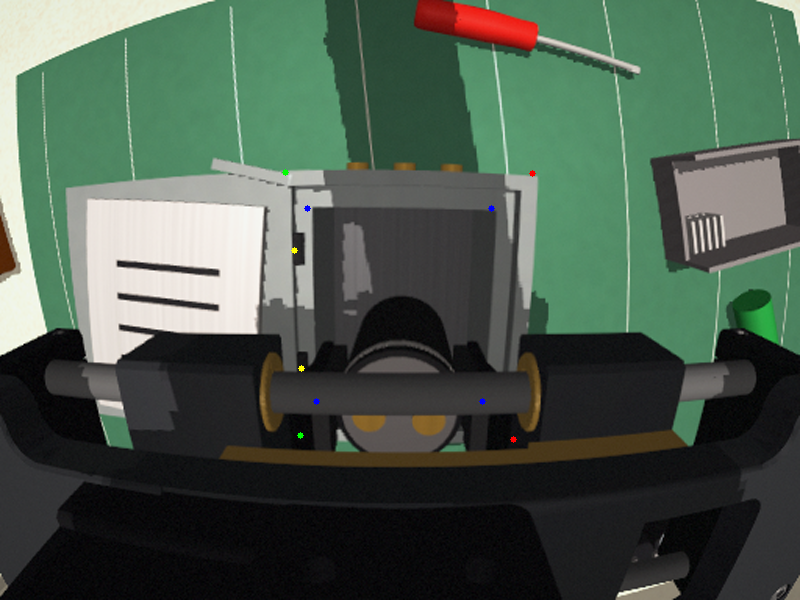

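The blue and red dots sit about 5 px left of the real corners, so the chassis is really about 3 mm further along +y. I lower the can into the bay.

```bash
python3 -m crank '[[0,0,0,-0.15,0.15,4,0],[0,0,0,-0.15,0.15,8,0],[0,0,0,-0.15,0.15,11,0],[0,0,0,-0.15,0.15,12.8,0],[0,0,0,-0.15,0.15,13.4,0],[0,0,0,-0.15,0.15,13.4,0]]'
```

```text
clock: 8.4
ee_pos: [0.5385, 0.0227, 0.066]
orientation: [0.158, 3.137, 0.0]
ft_force: [-0.2, 1.0, -1.5]
gripper_width: 0.0394
grasp_force: 29.9
```

```bash
python3 -m crank '[[0,0,0,0,0,0.2,0],[0,0,0,0,0,0.35,0],[0,0,0,0,0,0.35,0]]'; python3 -m crank '[[0,0,0,0,0,0.1,0],[0,0,0,0,0,0.15,0],[0,0,0,0,0,0.15,0]]'
```

```text
clock: 8.78
ee_pos: [0.5382, 0.0226, 0.0622]
orientation: [0.159, 3.138, -0.0]
ft_force: [0.5, 0.2, -2.3]
gripper_width: 0.0392
grasp_force: 29.9
clock: 9.15
ee_pos: [0.5387, 0.0226, 0.0613]
orientation: [0.159, 3.137, 0.0]
ft_force: [-1.1, 0.1, 7.0]
gripper_width: 0.0393
grasp_force: 29.9
```

```bash
python3 -m crank '[[0,0,0,0,0,0,0.62],[0,0,0,0,0,0,0.62],[0,0,0,0,0,0,0.62],[0,0,0,0,0,0,0.62],[0,0,0,0,0,-1.5,0.62],[0,0,0,0,0,-3.5,0.62],[0,0,0,0,0,-8,0.62],[0,0,0,0,0,-13.5,0.62],[0,0,0,0,0,-16,0.62],[0,0,0,0,0,-16,0.62]]'
python3 - <<'E'
from h import *
o=(.5373,.0240);yw=-5.8
im=grab_frame('wrist')[:,:,::-1].copy()
s=800/512; big=cv2.resize(im,(800,600),interpolation=cv2.INTER_CUBIC)
def dot(P,c):
    u=proj('wrist',P)*s; cv2.circle(big,(int(u[0]),int(u[1])),3,c,-1)
for x in(-.078,.078): dot(loc(o,yw,(x,.07,.108)),(0,0,255)); dot(loc(o,yw,(x,-.216,.102)),(0,255,0))
for y in(-.051,.051): dot(loc(o,yw,(-.058,y,.094)),(255,0,0))
dot(loc(o,yw,(-.035,-.058,.098)),(0,255,255))
cv2.imwrite('pics/w4.png',big)
print([(np.round(d['at']),round(d['score'],2)) for d in spot_point('wrist','cover')[:3]])
E
```

```text
clock: 10.4
ee_pos: [0.5393, 0.0226, 0.2236]
orientation: [0.159, 3.133, 0.002]
ft_force: [0.2, 0.5, -0.2]
gripper_width: 0.054
grasp_force: 0.0
[(array([119., 190.]), 0.82)]
```

View pics/w4.png

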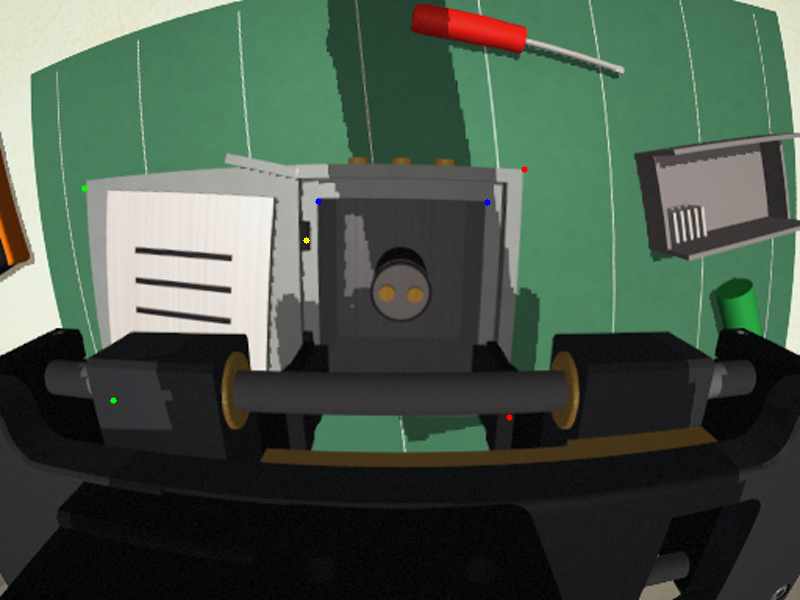

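The can stands free and upright in the bay, with its disc at (400,291), and the chassis dots now match. The cover's near corners are at (107,191) and (273,198).

```bash
python3 - <<'E'
from h import *
o=(.5373,.0240);yw=-5.8
L=lambda P: Rz(-yw).apply(P-np.array([*o,0]))
for p in [(107,191),(273,198),(112,340),(267,370)]:
    print(p,L(at('wrist',(p[0]/1.5625,p[1]/1.5625),.109))*1000)
print(L(sense()['ee_pos'])*1000)
print(sense()['joint_positions'])
# push pose: tool y along chassis -x => tool yaw -5.8+90 or -90
for a in(90,-90): plan(loc(o,yw,(0,-.225,.22)),tool(yw+a,0))
E
```

```text
(107, 191) [ -74.553 -190.628  109.   ]
(273, 198) [-62.34  -74.848 109.   ]
(112, 340) [  26.008 -199.86   109.   ]
(267, 370) [ 43.008 -85.18  109.   ]
[  0.77   -1.386 220.528]
[-0.359  0.145  0.257  1.724 -0.038  1.278  1.376]
t 10.5 turn [ 0.    -0.    -1.571] shift cm [  0.079 -22.361   0.053] rows>= 8.4
t 10.5 turn [-0.    -0.     1.571] shift cm [  0.079 -22.361   0.053] rows>= 8.4
```

```bash
python3 -m crank '[[0,0,0.18,0.1,-2,0,1],[0,0,0.36,0.1,-4,0,1],[0,0,0.54,0.1,-6,0,1],[0,0,0.72,0.1,-8,0,1],[0,0,0.9,0.1,-10,0,1],[0,0,1.08,0.1,-12,0,1],[0,0,1.26,0.1,-13.9,2,1],[0,0,1.44,0.1,-13.9,5,1],[0,0,1.571,0.1,-13.9,8,1],[0,0,1.571,0.1,-13.9,9.3,1],[0,0,1.571,0.1,-13.9,9.3,1]]'
python3 -m crank '[[0,0,0,0,0,0.3,1],[0,0,0,0,0,0.5,1],[0,0,0,0,0,0.6,1],[0,0,0,0,0,0.6,1]]'
```

```text
clock: 11.88
ee_pos: [0.5224, -0.1155, 0.1267]
orientation: [-2.327, -2.109, 0.003]
ft_force: [0.2, 0.2, 0.2]
gripper_width: 0.0873
grasp_force: 0.0
clock: 12.38
ee_pos: [0.5232, -0.1156, 0.1216]
orientation: [2.331, 2.106, -0.0]
ft_force: [-0.0, 0.2, 0.3]
gripper_width: 0.087
grasp_force: 0.0
```

```bash
python3 -m crank '[[0,0,0,0,0,0.1,1],[0,0,0,0,0,0.15,1],[0,0,0,0,0,0.15,1]]';python3 -m crank '[[0,0,0,0,0,0.1,1],[0,0,0,0,0,0.1,1]]'
```

```text
clock: 12.75
ee_pos: [0.5232, -0.1156, 0.1205]
orientation: [2.331, 2.106, 0.0]
ft_force: [-3.2, -0.1, 6.1]
gripper_width: 0.0873
grasp_force: 2.9
clock: 13.0
ee_pos: [0.5232, -0.1156, 0.1204]
orientation: [-2.331, -2.106, -0.001]
ft_force: [-6.9, 0.8, 16.4]
gripper_width: 0.0874
grasp_force: 8.3
```

```bash
python3 -m crank '[[0,0,0,0,0,-1.5,1],[0,0,0,-5,0,-2,1],[0,0,0,-9.2,0,-2,1],[0,0,0,-9.2,0,-2,1]]'
python3 - <<'E'
from h import *
o=(.5373,.0240);yw=-5.8
print(Rz(-yw).apply(sense()['ee_pos']-np.array([*o,0]))*1000)
plan(loc(o,yw,(0,-.232,.1155)),tool(yw-90,0))
snap('wrist','w5.png')
print([(np.round(d['at']),round(d['score'],2)) for d in spot_point('wrist','cover')[:3]])
E
```

```text
clock: 13.5
ee_pos: [0.5129, -0.211, 0.1397]
orientation: [2.336, 2.099, -0.002]
ft_force: [0.7, 0.3, -0.4]
gripper_width: 0.087
grasp_force: 0.0
[  -0.519 -236.287  139.744]
t 13.5 turn [ 0.     0.002 -0.006] shift cm [0.433 0.048 2.424] rows>= 0.4
[(array([257.,  73.]), 0.65)]
```

View pics/w5.png

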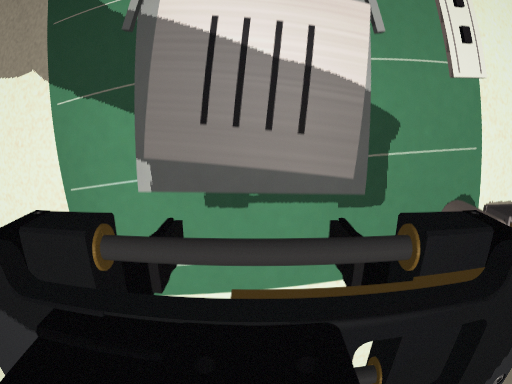

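The jaws are behind the cover, which is turned slightly on the deck with its rear edge at about rows 160–180. I lower and push with both open fingers.

```bash
python3 -m crank '[[0,0,0,0,0,2.4,1],[0,0,0,0,0,2.4,1],[0,0,0,1.5,0,2.4,1],[0,0,0,2.5,0,2.4,1],[0,0,0,3.5,0,2.4,1],[0,0,0,4.5,0,2.4,1],[0,0,0,5.5,0,2.4,1],[0,0,0,6.5,0,2.4,1],[0,0,0,7.5,0,2.4,1],[0,0,0,8.5,0,2.4,1],[0,0,0,9.5,0,2.4,1]]'
python3 - <<'E'
from h import *
o=(.5373,.0240);yw=-5.8
print(Rz(-yw).apply(sense()['ee_pos']-np.array([*o,0]))*1000,sense()['torque'])
E
```

```text
clock: 14.98
ee_pos: [0.5246, -0.1131, 0.116]
orientation: [2.33, 2.103, 0.002]
ft_force: [3.3, -4.5, 0.8]
gripper_width: 0.087
grasp_force: 2.3
[   1.173 -137.702  115.959] [-1.27  -0.677 -0.247]
```

```bash
python3 -m crank '[[0,0,0,1,0,0,1],[0,0,0,2,0,0,1],[0,0,0,3,0,0,1],[0,0,0,4,0,0,1],[0,0,0,5,0,0,1],[0,0,0,5.7,0,0,1],[0,0,0,5.7,0,0,1]]'
python3 - <<'E'
from h import *
o=(.5373,.0240);yw=-5.8
print(Rz(-yw).apply(sense()['ee_pos']-np.array([*o,0]))*1000)
snap('wrist','w6.png')
E
```

```text
clock: 15.85
ee_pos: [0.5289, -0.0549, 0.1148]
orientation: [-2.329, -2.107, 0.001]
ft_force: [0.2, -0.6, -0.6]
gripper_width: 0.0867
grasp_force: 0.0
[ -0.364 -79.307 114.8  ]
```

View pics/w6.png

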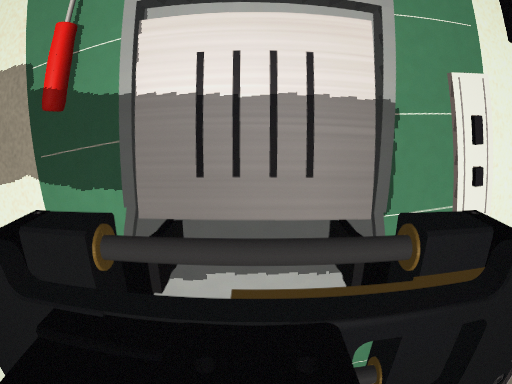

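The cover is square to the chassis and nearly in, with its rear edge at about row 220. I push the last stretch.

```bash
python3 -m crank '[[0,0,0,0.3,0,0,1],[0,0,0,0.6,0,0,1],[0,0,0,0.8,0,0,1],[0,0,0,0.8,0,0,1]]'; python3 -m crank '[[0,0,0,0.15,0,0,1],[0,0,0,0.3,0,0,1],[0,0,0,0.3,0,0,1]]'
python3 - <<'E'
from h import *
o=(.5373,.0240);yw=-5.8
print(Rz(-yw).apply(sense()['ee_pos']-np.array([*o,0]))*1000)
im=grab_frame('wrist')[:,:,::-1].copy()
big=im; 
for y,c in((-.061,(0,0,255)),(-.059,(0,255,0))):
  for x in(-.068,.068):
    u=proj('wrist',loc(o,yw,(x,y,.105))); print(y,x,u)
for p in(-.061,.061):
  for x in(-.07,.07): print('recess',p,x,proj('wrist',loc(o,yw,(x,p,.108))))
cv2.imwrite('pics/w7.png',cv2.resize(im[0:300,90:420],(660,600),interpolation=cv2.INTER_CUBIC))
E
```

```text
clock: 16.4
ee_pos: [0.53, -0.0476, 0.115]
orientation: [-2.331, -2.106, 0.0]
ft_force: [-0.2, 0.6, -0.0]
gripper_width: 0.0876
grasp_force: 0.0
clock: 16.77
ee_pos: [0.5301, -0.0455, 0.1149]
orientation: [2.332, 2.105, -0.001]
ft_force: [-0.6, -2.8, -0.8]
gripper_width: 0.0867
grasp_force: 1.6
[ -0.168 -69.893 114.873]
-0.061 -0.068 [143.708 219.994]
-0.061 0.068 [369.995 219.847]
-0.059 -0.068 [143.351 216.834]
-0.059 0.068 [370.355 216.693]
recess -0.061 -0.07 [138.923 221.551]
recess -0.061 0.07 [374.79  221.393]
recess 0.061 -0.07 [133.278  13.741]
recess 0.061 0.07 [380.379  14.048]
```

View pics/w7.png

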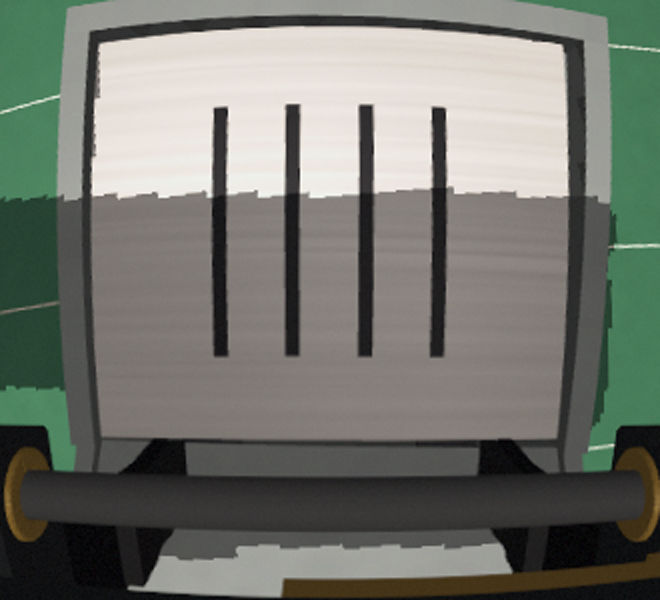

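The cover is in the recess laterally and its rear edge is right at the deck edge (row 441 of the crop). I nudge it a little further.

```bash
python3 -m crank '[[0,0,0,0.1,0,0,1],[0,0,0,0.2,0,0,1],[0,0,0,0.2,0,0,1]]'; python3 -m crank '[[0,0,0,0.1,0,0,1],[0,0,0,0.2,0,0,1],[0,0,0,0.2,0,0,1]]'
```

```text
clock: 17.2
ee_pos: [0.5298, -0.0449, 0.1147]
orientation: [2.333, 2.104, -0.004]
ft_force: [-2.3, -8.1, -0.4]
gripper_width: 0.0869
grasp_force: 4.2
clock: 17.58
ee_pos: [0.5295, -0.0443, 0.1145]
orientation: [2.334, 2.102, -0.007]
ft_force: [-4.8, -12.3, -0.1]
gripper_width: 0.0869
grasp_force: 6.5
```

```bash
python3 -m crank '[[0,0,0,-0.8,0,0,1],[0,0,0,-0.8,0,-2.5,1],[0,0,0,1.8,0,-2.5,1],[0,0,0,1.8,0,-1,1],[0,0,0,1.8,0,-0.4,1],[0,0,0,1.8,0,-0.4,1]]'; python3 -m crank '[[0,0,0,0,0,0.15,1],[0,0,0,0,0,0.3,1],[0,0,0,0,0,0.3,1]]'
```

```text
clock: 18.32
ee_pos: [0.5319, -0.0238, 0.1182]
orientation: [-2.331, -2.105, 0.003]
ft_force: [-1.0, -0.4, 0.1]
gripper_width: 0.0868
grasp_force: 0.0
clock: 18.7
ee_pos: [0.5326, -0.0233, 0.1162]
orientation: [2.331, 2.106, -0.0]
ft_force: [-0.5, -1.3, 2.1]
gripper_width: 0.0869
grasp_force: 1.1
```

```bash
python3 -m crank '[[0,0,0,0,0,0.1,1],[0,0,0,0,0,0.2,1],[0,0,0,0,0,0.3,1],[0,0,0,0,0,0.3,1]]'; python3 -m crank '[[0,0,0,0,0,0.1,1],[0,0,0,0,0,0.2,1],[0,0,0,0,0,0.2,1]]'
```

```text
clock: 19.2
ee_pos: [0.5324, -0.023, 0.1128]
orientation: [-2.331, -2.106, 0.0]
ft_force: [0.2, 0.8, 0.3]
gripper_width: 0.087
grasp_force: 0.0
clock: 19.58
ee_pos: [0.5326, -0.023, 0.1124]
orientation: [-2.331, -2.106, -0.001]
ft_force: [-9.8, 0.8, 19.3]
gripper_width: 0.0867
grasp_force: 9.5
```

It snapped down to .1124, the seated height. I retreat and check.

```bash
python3 -m crank '[[0,0,0,0,0,0,1],[0,0,0,0,0,-1,1],[0,0,0,0,0,-5,1],[0,0,0,-3,0,-10,1],[0,0,0,-6,0,-12,1],[0,0,0,-6,0,-12,1],[0,0,0,-6,0,-12,1]]'
python3 - <<'E'
from h import *
o=(.5373,.0240);yw=-5.8
im=grab_frame('wrist')[:,:,::-1].copy()
for n in('cover','seat'):print(n,[(np.round(d['at'],1),round(d['score'],2)) for d in spot_point('wrist',n)[:2]])
print('pred',proj('wrist',loc(o,yw,(0,0,.094))))
for x in(-.068,.068):
  for y in(-.059,.059): print((x,y),proj('wrist',loc(o,yw,(x,y,.101))))
u=[proj('wrist',loc(o,yw,(x,y,.1))) for x in(-.1,.1) for y in(-.09,.09)]; a=np.min(u,0).astype(int).clip(0);b=np.max(u,0).astype(int)
c=im[a[1]:b[1],a[0]:b[0]];k=min(800/c.shape[1],600/c.shape[0]);print(a,b,k)
cv2.imwrite('pics/w8.png',cv2.resize(c,None,fx=k,fy=k,interpolation=cv2.INTER_CUBIC))
E
```

```text
clock: 20.45
ee_pos: [0.5263, -0.0819, 0.2304]
orientation: [-2.33, -2.106, 0.001]
ft_force: [-0.8, 0.5, -0.5]
gripper_width: 0.0874
grasp_force: 0.0
cover [(array([254. ,  78.6]), 0.66)]
seat []
pred [257.107  78.881]
(-0.068, -0.059) [185.835 141.027]
(-0.068, 0.059) [186.345  21.957]
(0.068, -0.059) [328.052 141.37 ]
(0.068, 0.059) [327.996  22.397]
[156   0] [357 173] 3.468208092485549
```

View pics/w8.png

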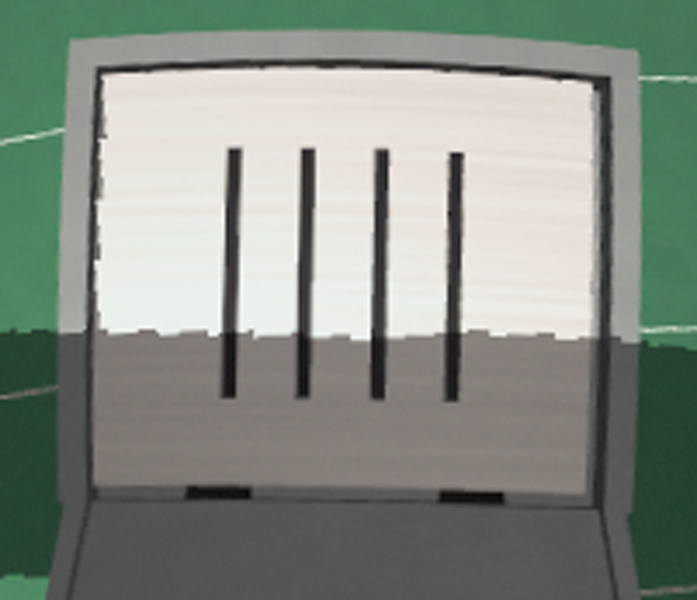

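The cover is seated flush, with both catches over its rear edge at (218,492) and (470,496). I press lightly on the front half to confirm it is level.

```bash
python3 -m crank '[[0,0,0,6,0,2,1],[0,0,0,11,0,5,1],[0,0,0,13.8,0,9,1],[0,0,0,13.8,0,11,1],[0,0,0,13.8,0,11.6,1],[0,0,0,13.8,0,11.6,1]]'; python3 -m crank '[[0,0,0,0,0,0.1,1],[0,0,0,0,0,0.2,1],[0,0,0,0,0,0.2,1]]'
```

```text
clock: 21.35
ee_pos: [0.5404, 0.0543, 0.1151]
orientation: [-2.331, -2.106, 0.001]
ft_force: [-0.8, 0.0, 0.4]
gripper_width: 0.0869
grasp_force: 0.0
clock: 21.72
ee_pos: [0.5405, 0.0544, 0.1133]
orientation: [2.331, 2.106, 0.0]
ft_force: [-0.1, 0.4, 0.7]
gripper_width: 0.0869
grasp_force: 0.0
```

```bash
python3 -m crank '[[0,0,0,0,0,0.1,1],[0,0,0,0,0,0.2,1],[0,0,0,0,0,0.2,1]]'; python3 -m crank '[[0,0,0,0,0,-1,1],[0,0,0,0,0,-5,1],[0,0,0,0,0,-12,1],[0,0,0,0,0,-12,1],[0,0,0,0,0,-12,1]]'
```

```text
clock: 22.1
ee_pos: [0.5406, 0.0545, 0.1124]
orientation: [-2.331, -2.106, -0.001]
ft_force: [-7.2, -1.2, 14.9]
gripper_width: 0.087
grasp_force: 7.7
clock: 22.72
ee_pos: [0.5406, 0.0546, 0.2312]
orientation: [2.331, 2.106, 0.001]
ft_force: [0.0, 0.7, -0.8]
gripper_width: 0.0871
grasp_force: 0.0
```

The front stops at the same height (.1124), so the cover is level.

```bash
python3 -c "
from rig import *
print(finish_job())"
```

```text
the job is handed in; nothing more can be done
None
```

I handed the job in at about 23 s: the capacitor was left standing upright in the bay, and the cover is pressed past its catches, stopping at the same height front and rear; no verdict came back and I did not re-measure the bystanders.

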